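Load the mandrel into the clamp sleeve and work the clamp pedal

ROBOT

A 6-joint arm with a two-finger parallel gripper is mounted at the origin on the work surface. World frame = base frame: x ahead of the robot, y to its left, z up, the work surface at z = 0. Lengths are in m, angles in degrees, forces in N, time in s.
With the tool pointing down it reaches from about 0.375 to 0.75 m from the base axis. Payload 9 kg.
Tool frame: the origin (TCP) lies where the fingers leave the gripper's body, on its centre line; the fingertips stand 73 mm ahead of it and the grasp point (between the pads) lies 54 mm ahead of it (robot.tip_reach is the distance from the TCP to the fingertips, in m); z points along the fingers, y is the direction in which the jaws open and shut (so a half turn about z gives the same grasp; the last joint's range is limited). The gripper opens to 85 mm and grips with 20 to 120 N. Pads are 22 mm wide; open, the fingers measure 114 mm over their backs; the gripper's body (76 mm by 85 mm) begins 54 mm behind the grasp point. The pads swing forward as they close: fully open they stand 13 mm farther back than shut.
Start: joints at [-82.661, 5.964, 5.575, 89.605, 0, 77.527], TCP at [0.203, -0.565, 0.304] pointing down, gripper open.
Joint ranges: [-171.21, 171.21], [-48.23, 106.86], [-62.78, 66.21], [-105.2, 120.99], [-86.42, 89.51], [-180, 180]. Speed limits (degrees/s): [127.2, 127.2, 147.25, 180, 180, 180].

INTERFACE

Orientations are given as [roll, pitch, yaw] about the fixed x, y, z axes, in that order (R = Rz(yaw) Ry(pitch) Rx(roll)).
In Python, from plant import robot gives the robot as it stands. Calls block until the motion is done:
- robot.move_pose(position, orientation): joint-space move of the TCP to a pose.
- robot.line_to(position, vel=0.15, rotation=None, guard=None): straight line of the TCP; rotation=None keeps the orientation; vel is the mean speed in m/s. With guard (N) it stops when the force on the tool has changed by that much, and returns True; else False.
- robot.goto_joints(angles): joint-space move.
- robot.set_gripper(opening): finger opening in m; the grip force is fixed at half the most; returns when the fingers have stopped.
- robot.pause(seconds).
- robot.ik(position, orientation): joint angles nearest the present ones, or None.
- robot.observe(): the state.
- robot.grab_frame(name): name is "scene" or "top"; returns the picture (480x640x3 uint8, blue, green, red); there is no depth.
- robot.get_calibration(name): a dict with "vertical_fov" (degrees; the focal length in pixels is half the picture's height over the tangent of half this angle, whatever the lens; pixels are square), "cx", "cy" (the principal point, pixels), "rvec" (rotation vector, rad) and "tvec" (3), from world to camera coordinates, as OpenCV has them. Camera axes: x right, y down, z forward; pixel columns grow to the right and rows downward; lengths in m; the calibration is good to about 2 mm. A picture is of the moment at which its call begins. get_calibration takes no time and is no camera call.
A pose or a line that the arm cannot do raises robot.IKError and nothing moves.
- robot.job_done(): hands the job in, once; it reports no verdict.
The state is a dict: "time": time; "q": joint angles; "qvel": joint speeds; "joint_torque": joint torques, N m; "tool_pos": TCP position; "tcp_rot": TCP orientation; "ft_force": force on the tool from outside, world axes, zero at the start; "torque": the same for the moment, N m; "gripper_width": finger opening in m.
Only numpy, scipy, OpenCV 4.12 (cv2) and the standard library are available. Lean on these libraries where they do the work, as an engineer would, in place of code of your own. Each camera call takes 0.05 s, during which the arm holds its last target.

TASK

Take the round mandrel from its wooden cradle and slide it, plain steel end first, into the sloping blue sleeve of the clamp stand until it is fully home against the bottom, feeling your way in gently rather than ramming it. Then press the stand's spring pedal down to its stop and let it come back up, leaving the mandrel home in the sleeve. Do not shove the spray bottle, the screwdriver or the paste jar about.

Things in the scene. Friction and masses are not known exactly. Their poses are not given: they have to be found in the camera images.
- mandrel_centre (a point): Centre of the mandrel: round bar, diameter 26 mm, length 130 mm, 0.2 to 0.4 kg, mass centre 6 mm towards the tail. x runs along the bar from the steel nose (x = -65 mm, 3 mm chamfer) to the brass tail (x = +65 mm; the last 35 mm are brass). It may be rolled about x. At the start it lies level in the cradle, axis 47 mm above the table; fingers fit down either side of the brass part.
- mandrel_nose (a point): Centre of the mandrel's steel nose face, 65 mm from its centre; same axes as mandrel_centre.
- mandrel_tail (a point): Centre of the mandrel's brass tail face, 65 mm from its centre; same axes as mandrel_centre.
- cradle: Fixed wooden cradle holding the mandrel at the start; origin on the table, below the mandrel's centre to 3 mm; x along the mandrel, nose to tail. Base board 6 mm thick, x = -70 to 50 mm, 60 mm wide. Two plywood V supports at x = -46 to -34 and 12 to 24 mm, 47 mm wide, up to 48 mm above the table. Clear for fingers from x = 26 mm to the tail.
- bracket: Sloping bracket carrying the blue sleeve (outer diameter 43, bore 28.5, depth 120 mm, rigid bottom, no lead-in). Origin: nominal mouth centre, 90 mm above the table; z out along the bore, 25 degrees above level, roughly away from the robot; y level. The sleeve is clamped firmly up to 12 mm off to either side along y: not in this reading, look or feel for it. Home, the tail stands out 10 mm.
- stand: Fixed clamp stand, grey base plate 170 x 200 x 10 mm; origin at the centre of its underside on the table. In its axes the sleeve's nominal mouth is at (60, -50, 90) mm and points to +x, and the pedal is hinged at (-50, 55, 36) mm.
- pedal_pad (a point): Middle of the top of the pedal's ribbed red pad (46 mm long, 50 mm wide), 70 mm above the table at rest; moves with the pedal, down about 22 mm at the stop. The pedal slopes up to it from a hinge on the robot's side, 36 mm above the table.
- pedal (a joint): Pedal angle: 0 at rest (up), 0.30 rad at its stop (down). A spring returns it; it takes about 4 N on the pad to start and about 8 N at the stop, where it becomes rigid.
- spray_bottle_centre (a point): Bystander: amber spray bottle, 44 mm in diameter, 100 mm high, standing; centre half-way up.
- screwdriver: Bystander: yellow-handled screwdriver 170 mm long, lying along its x axis (handle to -x); origin at its middle, on its underside.
- paste_jar_centre (a point): Bystander: green jar with a white lid, 56 mm in diameter, 50 mm high, standing; centre half-way up.
Things that resemble listed ones, but are neither listed nor needed, are in the scene too. There is more than one size of the part that bears mandrel_centre; the job needs the larger.

How it is judged (in metres and radians):
On the way, in this order (a step that is already met when the one before it is completed fails the run):
1. the mandrel is fully home in the sleeve, steel end first (z of mandrel_tail in the frame of bracket below 0.0135 m and z of mandrel_nose in the frame of bracket below -0.11 m and angle between the x axis of mandrel_centre and the z axis of bracket, either way round below 0.06 rad and x of mandrel_tail in the frame of bracket between -0.005 and 0.005 m and y of mandrel_tail in the frame of bracket between -0.016 and 0.016 m), for 0.2 s.
2. the pedal is pressed down to its stop with the mandrel home (all of step 1 and value of joint pedal above 0.275 rad), for 0.1 s.
At the end, for the whole second after the job is handed in: The mandrel rests in the sleeve, steel nose first, in line with the bore (within 0.06 rad) and fully home: its tail at most 13.5 mm out of the mouth (10 mm when on the bottom). The pedal is back up (below 0.04 rad) (all of step 1 and value of joint pedal below 0.04 rad and linear speed of mandrel below 0.01 m/s); the robot touches nothing.
It fails at once if the mandrel is rammed against the sleeve (more than 60 N) (contact force between mandrel and bracket above 60 N).
It fails at once if the spray bottle is shoved more than 30 mm (distance of spray_bottle_centre from where it was at the start of the episode above 0.03 m).
It fails at once if the screwdriver is shoved more than 30 mm (distance of screwdriver from where it was at the start of the episode above 0.03 m).
It fails at once if the paste jar is shoved more than 30 mm (distance of paste_jar_centre from where it was at the start of the episode above 0.03 m).
It also fails if it takes over 72 s, if anything falls off the work surface, if the arm or the gripper's body presses on something with over 40 N, if the wrist force passes 120 N, or if a joint passes its speed limit or range.

## Working session

There is one attempt and no reset: what is moved stays moved. The work goes in short steps, each a Python script; the robot and the scene stay as the last script left them, time stands still between calls to the robot, and variables do not carry over. Pictures are saved under pics/ and viewed, and the job is handed in when it is done.

```bash
ls; mkdir -p pics
python3 - <<'E'
from plant import robot
import cv2
for n in("scene","top"):
    f=robot.grab_frame(n); cv2.imwrite(f"pics/{n}0.png",f); print(robot.get_calibration(n))
o=robot.observe(); print(o)
E
```

```text
pics
{'vertical_fov': 50.66874068198304, 'cx': 326.1598945035748, 'cy': 230.18381153643256, 'rvec': array([ 1.6398147 ,  2.21056699, -0.6307583 ]), 'tvec': array([ 0.26295393, -0.41244788,  1.33080818])}
{'vertical_fov': 44.41156470338872, 'cx': 319.51665054586493, 'cy': 234.7491979685097, 'rvec': array([ 2.18035079, -2.03276178,  0.22106619]), 'tvec': array([-0.1239242 ,  0.59130368,  1.10342204])}
{'time': 0.1, 'q': array([-8.26600545e+01,  5.99677224e+00,  5.53198032e+00,  8.96058229e+01,
        5.99304735e-06,  7.75260294e+01]), 'qvel': array([ 0.04229259, -0.08680309,  0.17164354, -0.00983132,  0.05631983,
        0.02788392]), 'joint_torque': array([ 6.35861215e-03, -5.58200276e+01,  5.04725683e+01,  1.26601863e-02,
       -2.63211296e-04,  2.34431205e-06]), 'tool_pos': array([ 0.20335363, -0.56425675,  0.30318841]), 'tcp_rot': array([-1.79931053e+02, -1.52583609e-02,  1.98139069e+01]), 'ft_force': array([-0.48999126, -0.1054463 ,  0.2297771 ]), 'torque': array([-0.00315195, -0.05498748,  0.01166005]), 'gripper_width': 0.08518759370340082}
```

View pics/scene0.png

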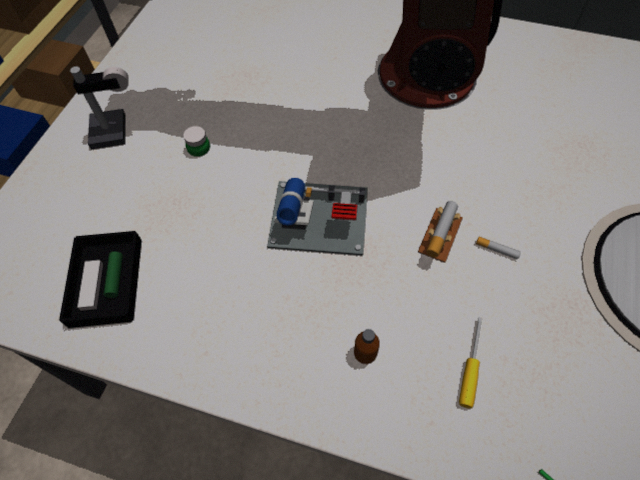

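View pics/top0.png

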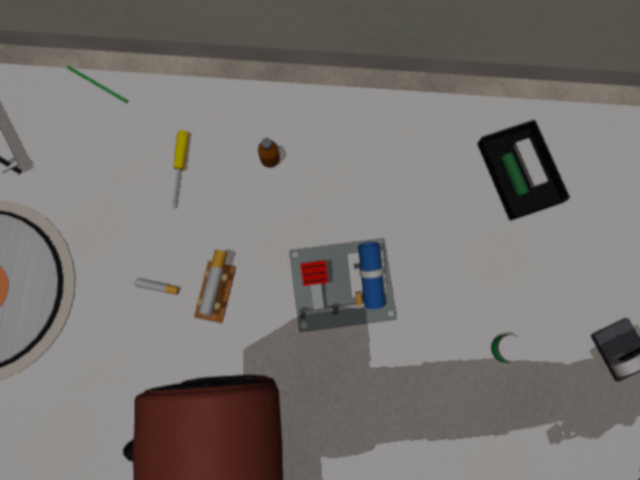

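The scene view shows the cradle with a grey/brass bar at (441,230), a smaller loose bar at (497,247), the stand at (318,217) with the blue sleeve and red pedal pad, the jar at (197,141), the bottle at (367,346) and the screwdriver at (470,370). In the top view the cradle bar is at (213,280), the small bar at (157,287), the stand at (343,285), the sleeve at (372,275) and the pad at (315,272).

Mandrel candidates: the cradle bar at top (213,280) and the loose bar at top (157,287). The cradle one fits because it is larger and sits in the cradle. I'll confirm it with an enlarged crop.

```bash
cat > h.py <<'E'
import numpy as np, cv2
from plant import robot
def cam(n):
    c=robot.get_calibration(n); f=240/np.tan(np.radians(c['vertical_fov']/2))
    K=np.array([[f,0,c['cx']],[0,f,c['cy']],[0,0,1.]]); return K,cv2.Rodrigues(c['rvec'])[0],np.array(c['tvec']).ravel()
def proj(n,P):
    K,R,t=cam(n); return cv2.projectPoints(np.atleast_2d(np.array(P,float)),cv2.Rodrigues(R)[0],t,K,None)[0][:,0]
def ray(n,uv):
    K,R,t=cam(n); d=R.T@np.linalg.solve(K,[uv[0],uv[1],1.]); return -R.T@t,d/np.linalg.norm(d)
def onz(n,uv,z):
    o,d=ray(n,uv); return o+d*(z-o[2])/d[2]
def tri(a,b):  # a scene px, b top px
    o1,d1=ray("scene",a);o2,d2=ray("top",b)
    s=np.linalg.lstsq(np.c_[d1,-d2],o2-o1,rcond=None)[0]
    p,q=o1+s[0]*d1,o2+s[1]*d2; return (p+q)/2,np.linalg.norm(p-q)
E
python3 - <<'E'
from h import *
s=cv2.imread('pics/scene0.png');t=cv2.imread('pics/top0.png')
def crop(im,x0,y0,w,h,k): return cv2.resize(im[y0:y0+h,x0:x0+w],None,fx=k,fy=k,interpolation=cv2.INTER_CUBIC)
cv2.imwrite('pics/c_top.png',crop(t,130,225,280,115,2.8).copy())
cv2.imwrite('pics/c_scene.png',crop(s,260,165,270,105,2.9))
cv2.imwrite('pics/c_mand.png',np.hstack([crop(t,185,240,60,90,6),crop(s,410,190,60,90,6)]))
cv2.imwrite('pics/c_stand.png',np.hstack([crop(t,285,230,118,110,3.3),crop(s,260,165,118,110,3.3)]))
print(proj("scene",[[0,0,0],[.2,-.56,.3],[.5,0,0],[.5,.3,0]]),proj("top",[[0,0,0],[.2,-.56,.3],[.5,0,0],[.5,.3,0]]))
for n,p in [("top",(213,280)),("top",(343,285)),("scene",(441,230)),("scene",(318,217))]: print(n,p,onz(n,p,.04))
E
```

```text
[[426.32533004  73.07255999]
 [167.38173939 -28.38632728]
 [380.88142323 228.25437868]
 [524.04292616 264.21087311]] [[253.48656297 549.81142778]
 [632.03369419 492.91494936]
 [276.1530742  285.21531015]
 [131.08557713 275.06378491]]
top (213, 280) [0.49669713 0.12309163 0.04      ]
top (343, 285) [ 0.50485024 -0.13567995  0.04      ]
scene (441, 230) [0.49393449 0.12074804 0.04      ]
scene (318, 217) [ 0.53575812 -0.12854367  0.04      ]
```

View pics/c_mand.png

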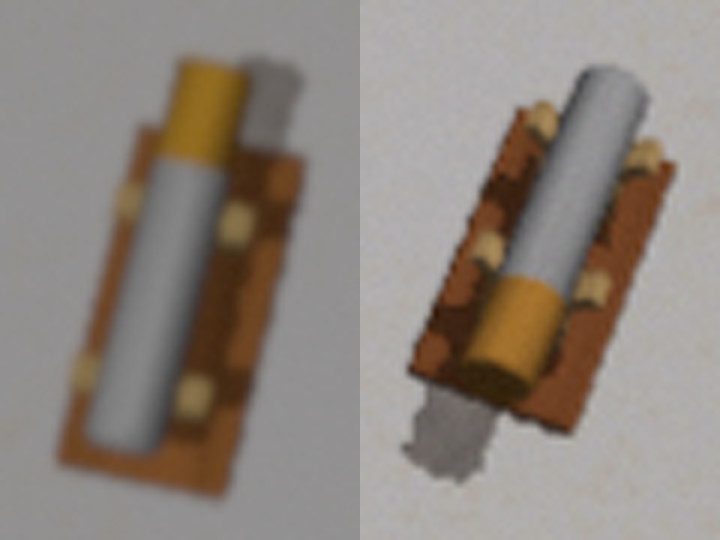

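View pics/c_stand.png

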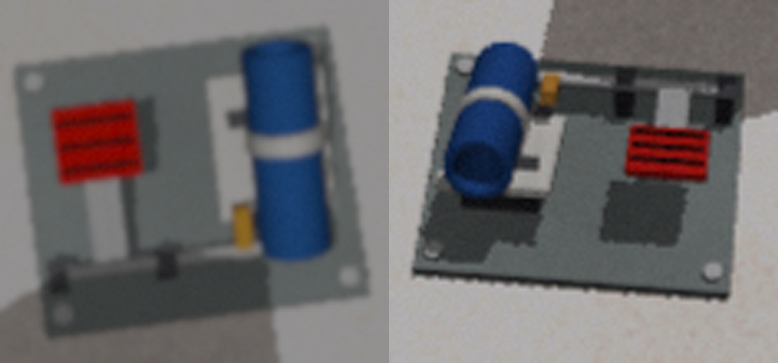

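View pics/c_top.png

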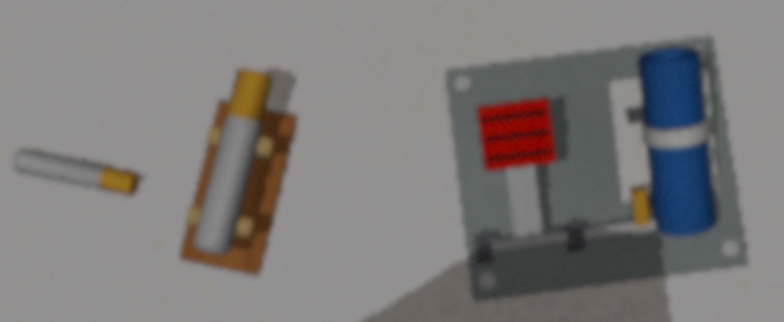

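The crop confirms it. The cradle bar (top view: brass tail up at (220,258), steel nose at (206,308)) is the large mandrel, and the loose bar is visibly thinner and shorter. Next I'll measure the axes with masks.

```bash
cat > m.py <<'E'
from h import *
def comp(m,near):
    n,l,st,c=cv2.connectedComponentsWithStats(m.astype(np.uint8)*255)
    i=[k for k in range(1,n) if st[k,4]>15]; k=min(i,key=lambda k:np.hypot(*(c[k]-near))); return l==k,c[k]
def mid(mask,lo=.15,hi=.85):
    p=np.argwhere(mask)[:,::-1].astype(float); c=p.mean(0)
    a=np.linalg.svd(p-c,full_matrices=False)[2][0]
    for it in range(3):
        n=np.array([-a[1],a[0]]); s=(p-c)@a; w=(p-c)@n
        L,H=s.min(),s.max(); M=[]
        for b in np.arange(L+lo*(H-L),L+hi*(H-L),1.):
            k=(abs(s-b)<.7)
            if k.sum()>3: M.append((b,(w[k].min()+w[k].max())/2,np.ptp(w[k])+1))
        M=np.array(M); f=np.polyfit(M[:,0],M[:,1],1); c=c+n*f[1]; a=a+n*f[0]; a/=np.linalg.norm(a)
    s=(p-c)@a
    return c,a,s.min()-.5,s.max()+.5,np.median(M[:,2]),np.std(M[:,1]-np.polyval(f,M[:,0]))
def plane(n,c,a):
    o,d1=ray(n,c-20*a); _,d2=ray(n,c+20*a); k=np.cross(d1,d2); return o,k/np.linalg.norm(k)
E
cat > m1.py <<'E'
from m import *
I={n:cv2.imread(f'pics/{n}0.png') for n in('scene','top')}
H={n:cv2.cvtColor(I[n],cv2.COLOR_BGR2HSV) for n in I}
nb={'scene':(441,230),'top':(213,280)}; bl={'scene':(291,200),'top':(372,275)}
vis={}
# mandrel: brass
B={};A={}
for n in I:
    h=H[n]; br=(h[...,0]>15)&(h[...,0]<30)&(h[...,1]>150)&(h[...,2]>90)
    m,c=comp(br,{'scene':(436,243),'top':(219,258)}[n]); B[n]=c; print(n,'brass',c,m.sum())
    blm=(h[...,0]>100)&(h[...,0]<125)&(h[...,1]>120); ml,_=comp(cv2.morphologyEx(blm.astype(np.uint8),cv2.MORPH_CLOSE,np.ones((7,7)))>0,bl[n])
    c,a,lo,hi,w,sd=mid(ml); A[n]=(c,a,lo,hi); print(n,'sleeve',c,a,lo,hi,'w',w,'sd',sd)
    rd=((h[...,0]<8)|(h[...,0]>172))&(h[...,1]>150)&(h[...,2]>120); mr,cr=comp(cv2.morphologyEx(rd.astype(np.uint8),cv2.MORPH_CLOSE,np.ones((5,5)))>0,{'scene':(344,212),'top':(315,272)}[n]); print('red',cr,mr.sum()); A[n+'r']=cr
    v=I[n].copy(); v[ml]=v[ml]//2+127; v[m]=(255,0,255); v[mr]=v[mr]//2+(0,100,0); vis[n]=v
print('brass tri',tri(B['scene'],B['top']))
print('pad tri',tri(A['scener'],A['topr']), onz('top',A['topr'],.07))
o1,k1=plane('scene',*A['scene'][:2]);o2,k2=plane('top',*A['top'][:2])
d=np.cross(k1,k2);d/=np.linalg.norm(d); 
P=np.linalg.lstsq(np.array([k1,k2,d]),np.array([k1@o1,k2@o2,d@[.5,-.18,.06]]),rcond=None)[0]
if d[2]<0:d=-d
print('sleeve dir',d,'elev',np.degrees(np.arcsin(d[2])),'az',np.degrees(np.arctan2(d[1],d[0])),'pt',P,'at z=.09',P+d*(.09-P[2])/d[2])
cv2.imwrite('pics/masks.png',np.hstack([cv2.resize(vis['top'][230:340,185:403],None,fx=2,fy=2),cv2.resize(vis['scene'][170:270,260:440],None,fx=2,fy=2).copy() if 0 else cv2.resize(vis['scene'][165:275,260:440],None,fx=2,fy=2)]))
E
python3 m1.py
```

```text
scene brass [435.89325843 244.0505618 ] 178
scene sleeve [290.43400839 201.68774408] [-0.28662535  0.95804275] -25.075851100016866 24.293495600236025 w 19.96452157829991 sd 0.25751721154672647
red [344.19708029 211.00729927] 274
top brass [218.2804878  258.56707317] 164
top sleeve [373.04488537 292.92656551] [0.10755883 0.99419872] -15.693645930592437 15.911396797202595 w 20.21246004944514 sd 0.3053991997941111
red [313.65648855 272.6889313 ] 524
brass tri (array([0.53819026, 0.11537107, 0.05369814]), np.float64(0.00134903354530372))
pad tri (array([ 0.52178687, -0.07637667,  0.06474394]), np.float64(0.0005467245854073447)) [ 0.52094731 -0.07619633  0.07      ]
sleeve dir [0.86464871 0.1875053  0.46607336] elev 27.77971004412444 az 12.235549357277833 pt [ 0.50289789 -0.19247308  0.05964193] at z=.09 [ 0.5592175  -0.18025977  0.09      ]
```

View pics/masks.png

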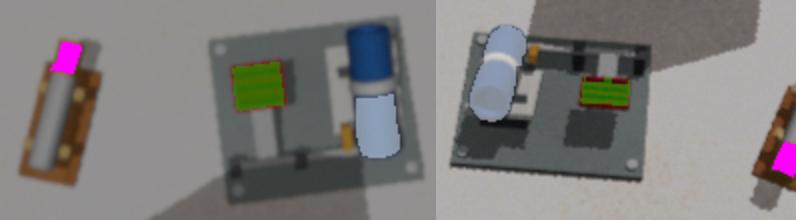

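The mask picture shows that the top-view sleeve mask covers only the lower half. The white band at (370,270) cut it off. I'll bridge the band, fit the plate outline, and fit the mandrel outline.

```bash
sed -i 's/np.ones((7,7))/np.ones((15,15))/' m1.py
cat >> m1.py <<'E'
print('---plate')
for n in I:
    h=H[n]; 
    # grey-green plate: slightly bluish-green saturation vs table
    x0,y0,x1,y1={'scene':(255,165,385,270),'top':(280,225,408,345)}[n]
    lab=cv2.cvtColor(I[n],cv2.COLOR_BGR2LAB).astype(int)
    print(n,'table',I[n][{'scene':(215,250),'top':(345,420)}[n]],'plate',I[n][{'scene':(230,330),'top':(255,335)}[n]])
print('---mandrel')
cen={}
for n in I:
    h=H[n]; x0,y0,x1,y1={'scene':(410,190,470,265),'top':(190,240,245,330)}[n]
    print(n); 
    for r in ({'scene':(215,225),'top':(275,290)}[n]): print([tuple(h[r,c]) for c in range(*({'scene':(428,465),'top':(194,232)}[n]),3)])
E
python3 m1.py | grep -v red
```

```text
scene brass [435.89325843 244.0505618 ] 178
scene sleeve [290.43400839 201.68774408] [-0.28662535  0.95804275] -25.075851100016866 24.293495600236025 w 19.96452157829991 sd 0.25751721154672647
top brass [218.2804878  258.56707317] 164
top sleeve [371.35221303 275.23796119] [0.09382571 0.99558864] -33.812034565952615 33.64742122212265 w 20.103835564642278 sd 0.31920741211365583
brass tri (array([0.53819026, 0.11537107, 0.05369814]), np.float64(0.00134903354530372))
pad tri (array([ 0.52178687, -0.07637667,  0.06474394]), np.float64(0.0005467245854073447)) [ 0.52094731 -0.07619633  0.07      ]
sleeve dir [0.90704761 0.17206958 0.38426123] elev 22.597884448991554 az 10.741537734063895 pt [ 0.50293687 -0.19268046  0.05874575] at z=.09 [ 0.57671246 -0.17868502  0.09      ]
---plate
scene table [171 173 176] plate [51 50 48]
top table [144 143 145] plate [93 94 88]
---mandrel
scene
[(np.uint8(165), np.uint8(3), np.uint8(174)), (np.uint8(170), np.uint8(4), np.uint8(177)), (np.uint8(11), np.uint8(173), np.uint8(118)), (np.uint8(11), np.uint8(179), np.uint8(100)), (np.uint8(12), np.uint8(124)
[... 1424 characters left out ...]
, np.uint8(114), np.uint8(127)), (np.uint8(16), np.uint8(149), np.uint8(91)), (np.uint8(14), np.uint8(190), np.uint8(71))]
[(np.uint8(0), np.uint8(3), np.uint8(146)), (np.uint8(0), np.uint8(3), np.uint8(147)), (np.uint8(9), np.uint8(39), np.uint8(123)), (np.uint8(12), np.uint8(131), np.uint8(107)), (np.uint8(165), np.uint8(4), np.uint8(118)), (np.uint8(0), np.uint8(0), np.uint8(131)), (np.uint8(120), np.uint8(2), np.uint8(128)), (np.uint8(0), np.uint8(0), np.uint8(94)), (np.uint8(10), np.uint8(115), np.uint8(71)), (np.uint8(14), np.uint8(183), np.uint8(71)), (np.uint8(13), np.uint8(175), np.uint8(83)), (np.uint8(14), np.uint8(174), np.uint8(110)), (np.uint8(11), np.uint8(47), np.uint8(109))]
```

```bash
cat > m2.py <<'E'
from m import *
I={n:cv2.imread(f'pics/{n}0.png') for n in('scene','top')}
H={n:cv2.cvtColor(I[n],cv2.COLOR_BGR2HSV) for n in I}
def dot(n,p,r=4):
    g=cv2.cvtColor(I[n],cv2.COLOR_BGR2GRAY).astype(float); x,y=map(round,p); w=g[y-r:y+r+1,x-r:x+r+1]; w=np.clip(w-np.median(w)-8,0,None)
    # centre blob only
    yy,xx=np.mgrid[y-r:y+r+1,x-r:x+r+1]; return np.array([(w*xx).sum(),(w*yy).sum()])/w.sum()
T=[(295,254.2),(379.2,244.2),(390.5,313),(303.8,325.5)]; S=[(358.2,246.8),(273,240.2),(282.4,184.1)]
tp=[dot('top',p) for p in T]; sp=[dot('scene',p,3) for p in S]
print(np.round(tp,1).tolist(),np.round(sp,1).tolist())
W=np.array([onz('top',p,.011) for p in tp]); print('top bolts',W.round(4).tolist())
for a,b in zip(sp,tp): print('scene',onz('scene',a,.011).round(4),'tri',tri(a,b))
x=W[[0,1]].mean(0)-W[[2,3]].mean(0); y=W[[0,3]].mean(0)-W[[1,2]].mean(0)
print('spacing',np.linalg.norm(x),np.linalg.norm(y),'yaw',np.degrees(np.arctan2(x[1],x[0])),np.degrees(np.arctan2(-y[0],y[1])),'centre',W.mean(0))
# mandrel
pl={}
roi={'scene':[(447,199),(462,203),(440,257),(424,252)],'top':[(212,248),(228,250),(212,318),(196,314)]}
vis=[]
for n in I:
    h=H[n].astype(int); r=np.zeros(h.shape[:2],np.uint8); cv2.fillPoly(r,[np.array(roi[n])],1)
    steel=(h[...,1]<30)&(h[...,2]<160)&(h[...,2]>60); brass=(h[...,0]>15)&(h[...,0]<30)&(h[...,1]>150)&(h[...,2]>70)
    m=(r>0)&(steel|brass); m=cv2.morphologyEx(m.astype(np.uint8),cv2.MORPH_OPEN,np.ones((3,3))); m,_=comp(m,{'scene':(441,230),'top':(213,280)}[n])
    c,a,lo,hi,w,sd=mid(m,.15,.8); pl[n]=(c,a,lo,hi); print(n,c,a,lo,hi,w,sd)
    v=I[n].copy(); v[m]=(255,0,255); x0,y0=(410,190) if n=='scene' else (185,240); vis.append(cv2.resize(v[y0:y0+90,x0:x0+60],None,fx=6,fy=6,interpolation=0))
cv2.imwrite('pics/mm.png',np.hstack(vis))
o1,k1=plane('scene',*pl['scene'][:2]);o2,k2=plane('top',*pl['top'][:2])
d=np.cross(k1,k2);d/=np.linalg.norm(d); print('dir',d)
c,a,lo,hi=pl['top']
p=[onz('top',c+a*s,.047+.009*0) for s in(lo,hi)]; print('top axis ends@47',p,np.linalg.norm(p[0]-p[1]), 'az',np.degrees(np.arctan2(*(p[1]-p[0])[1::-1])))
c,a,lo,hi=pl['scene']
p=[onz('scene',c+a*s,.047) for s in(lo,hi)]; print('scene axis ends@47',p,np.linalg.norm(p[0]-p[1]), 'az',np.degrees(np.arctan2(*(p[1]-p[0])[1::-1])))
E
python3 m2.py
```

```text
[[294.7, 254.3], [379.8, 240.9], [390.3, 313.2], [303.6, 324.7]] [[357.8, 246.4], [272.2, 241.4], [282.7, 183.4]]
top bolts [[0.5651, -0.0334, 0.011], [0.6056, -0.2071, 0.011], [0.4583, -0.2354, 0.011], [0.4232, -0.0626, 0.011]]
scene [ 0.5633 -0.0344  0.011 ] tri (array([ 0.56471383, -0.03385325,  0.01357871]), np.float64(0.0005705285135266003))
scene [ 0.603  -0.2079  0.011 ] tri (array([ 0.60484125, -0.20682084,  0.01451177]), np.float64(5.030361610390099e-05))
scene [ 0.4553 -0.2371  0.011 ] tri (array([ 0.45803307, -0.23533029,  0.01511399]), np.float64(0.0009302590362973706))
spacing 0.14744125412146114 0.17727343288376593 yaw 11.232135473785172 12.302578512991978 centre [ 0.51303741 -0.1346439   0.011     ]
scene [442.8906433  226.07606278] [-0.37860789  0.92555716] -27.53681178295342 27.523470784474686 12.148608570105871 0.28869143628670235
top [210.4344603  290.89540253] [-0.25010841  0.96821784] -24.3420496551833 24.47959605862681 12.40072152902827 0.18105258281697442
dir [-0.98983295  0.14066492  0.02107371]
top axis ends@47 [array([0.52153996, 0.11752954, 0.047     ]), array([0.42696429, 0.13138228, 0.047     ])] 0.09558481215623091 az 171.66699456601248
scene axis ends@47 [array([0.41966531, 0.13197547, 0.047     ]), array([0.55264279, 0.11315191, 0.047     ])] 0.13430315421287092 az -8.056947019795468
```

View pics/mm.png

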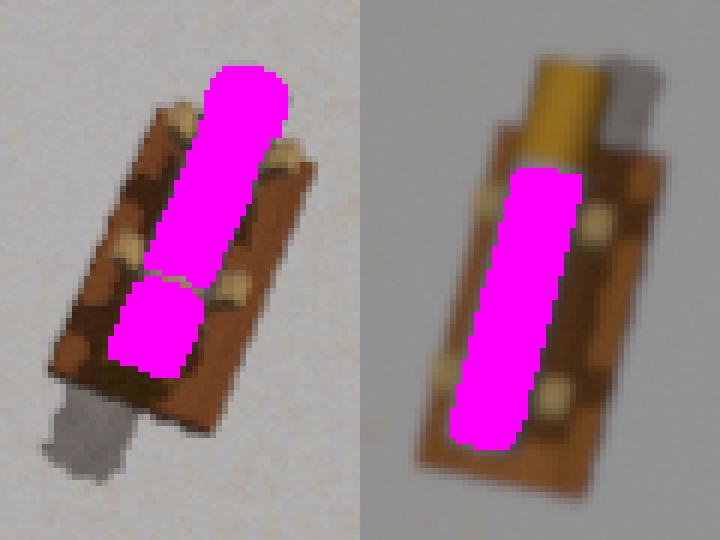

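The mandrel mask is clean. In the top view the steel part measures 95.6 mm against 95 mm expected, and the axes from the two views agree. The stand bolts give a 147 x 177 mm pattern, symmetric on the plate. Next come the sleeve's lateral offset, using its known height and slope, and IK checks.

```bash
cat > m3.py <<'E'
from m import *
from scipy.optimize import least_squares
from scipy.spatial.transform import Rotation as Ro
L={'scene':(np.array([290.434,201.688]),np.array([-.28663,.95804])),'top':(np.array([371.352,275.238]),np.array([.09383,.99559]))}
c=np.array([.5125,-.1348]); 
for yaw in (11.2,11.8,12.3):
    y=np.radians(yaw); R2=np.array([[np.cos(y),-np.sin(y)],[np.sin(y),np.cos(y)]])
    M=np.r_[c+R2@[.06,-.05],.09]; yy=np.r_[R2@[0,1],0]; d=np.r_[R2@[1,0]*np.cos(np.radians(25)),np.sin(np.radians(25))]
    for n in L:
        o,k=plane(n,*L[n]); r=[]
        for s in(0,-.06,-.12): r.append(((o-M-d*s)@k)/(yy@k)*1e3)
        print(yaw,n,'offset at mouth/mid/bottom mm',np.round(r,2),'sens to x,z',np.round([k[0]/(yy@k),k[2]/(yy@k)],2))
E
python3 m3.py
```

```text
11.2 scene offset at mouth/mid/bottom mm [-6.11 -6.32 -6.52] sens to x,z [-0.09 -0.24]
11.2 top offset at mouth/mid/bottom mm [-5.8  -5.65 -5.5 ] sens to x,z [-0.14 -0.1 ]
11.8 scene offset at mouth/mid/bottom mm [-6.8  -6.44 -6.08] sens to x,z [-0.09 -0.24]
11.8 top offset at mouth/mid/bottom mm [-6.47 -5.74 -5.02] sens to x,z [-0.14 -0.1 ]
12.3 scene offset at mouth/mid/bottom mm [-7.39 -6.55 -5.71] sens to x,z [-0.09 -0.24]
12.3 top offset at mouth/mid/bottom mm [-7.02 -5.82 -4.63] sens to x,z [-0.14 -0.1 ]
```

Both views agree on sleeve yaw of about 11.3° and an offset of about -6 mm, inside the ±12 mm allowed.

```bash
cat > geo.py <<'E'
from h import *
from scipy.spatial.transform import Rotation as Ro
YAW=np.radians(11.3); C=np.array([.5125,-.1348]); OFF=-.006
ex=np.array([np.cos(YAW),np.sin(YAW),0]); ey=np.array([-np.sin(YAW),np.cos(YAW),0]); EL=np.radians(25)
d=ex*np.cos(EL)+np.array([0,0,np.sin(EL)])
MOUTH=np.r_[C,0]+ex*.06+ey*(-.05+OFF)+[0,0,.09]
up=np.cross(d,ey)   # perpendicular to d, upward
if up[2]<0: up=-up
def rotm(X,Z): return np.c_[X,np.cross(Z,X),Z]
def eul(R): return Ro.from_matrix(R).as_euler('xyz',degrees=True)
AZ=np.radians(-8.2); bx=np.array([np.cos(AZ),np.sin(AZ),0]); BC=np.array([.4913,.1221,.047]); 
GX=.053; GP=.054
def Rg(s): return rotm(s*bx,np.array([0,0,-1.]))
def Ri(s): return rotm(s*d,-up)
def tcp_ins(tail,s,dl=0,du=0):  # TCP for tail this far out of mouth
    return MOUTH+d*(tail-(.065-GX))+up*(GP+du)+ey*dl
E
python3 - <<'E'
from geo import *
print(MOUTH)
for s in(1,-1):
    g=BC+bx*GX+[0,0,GP]
    for nm,p,R in [('g',g,Rg(s)),('gu',g+[0,0,.15],Rg(s)),('pre',tcp_ins(.155,s),Ri(s)),('preup',tcp_ins(.155,s)+[0,0,.06],Ri(s)),('end',tcp_ins(.026,s),Ri(s)),('push',tcp_ins(-.01,s)+up*.02,Ri(s))]:
        q=robot.ik(p,eul(R)); print(s,nm,p.round(3),None if q is None else np.round(q,1))
E
```

```text
[ 0.58230986 -0.17795765  0.09      ]
1 g [0.544 0.115 0.101] [  -1.6    2.1  -19.7   68.1    0.  -173.4]
1 gu [0.544 0.115 0.251] [  -1.6   -2.    -8.1   83.9    0.  -173.4]
1 pre [ 0.687 -0.157  0.199] [-28.7   2.1 -12.4  55.8  15.8 142.7]
1 preup [ 0.687 -0.157  0.259] [-28.7   0.9  -7.4  62.1  15.8 142.7]
1 end [ 0.572 -0.18   0.145] [-37.2 -12.9 -32.2  53.6  18.4 134.3]
1 push [ 0.532 -0.188  0.148] [-40.9 -19.2 -36.9  56.3  19.5 130.5]
-1 g [0.544 0.115 0.101] [ -1.6   2.1 -19.7  68.1   0.    6.6]
-1 gu [0.544 0.115 0.251] [-1.6 -2.  -8.1 83.9  0.   6.6]
-1 pre [ 0.687 -0.157  0.199] [-28.7   2.1 -12.4  55.8  15.8 -37.3]
-1 preup [ 0.687 -0.157  0.259] [-28.7   0.9  -7.4  62.1  15.8 -37.3]
-1 end [ 0.572 -0.18   0.145] [-37.2 -12.9 -32.2  53.6  18.4 -45.7]
-1 push [ 0.532 -0.188  0.148] [-40.9 -19.2 -36.9  56.3  19.5 -49.5]
```

Run:
```python
from geo import *
s=-1; g=BC+bx*GX+[0,0,GP]; e=eul(Rg(s))
robot.move_pose(g+[0,0,.12],e)
robot.set_gripper(.055)
print(robot.line_to(g,vel=.12,guard=12), robot.observe()['tool_pos'],g)
robot.set_gripper(0)
o=robot.observe(); print('w',o['gripper_width'],'F',o['ft_force'],o['time'])
print(robot.line_to(g+[0,0,.17],vel=.15))
o=robot.observe(); print('w',o['gripper_width'],'F',o['ft_force'],'T',o['torque'],o['time'])
cv2.imwrite('pics/s1.png',robot.grab_frame('scene'));cv2.imwrite('pics/t1.png',robot.grab_frame('top'))
a=cv2.imread('pics/s1.png');b=cv2.imread('pics/t1.png')
cv2.imwrite('pics/lift.png',np.hstack([cv2.resize(a[120:270,370:520],(390,390)),cv2.resize(b[180:330,150:300],(390,390))]))
```

```text
False [0.54431453 0.11453192 0.10189821] [0.54375814 0.11454067 0.101     ]
w 0.023649219998982857 F [ 0.6679749  -2.96329836  3.49303946] 4.7417
False
w 0.02376995406094875 F [ 0.13349768  0.20642406 -3.56163621] T [-0.0458263  -0.12957861 -0.01373243] 6.025
```

View pics/lift.png

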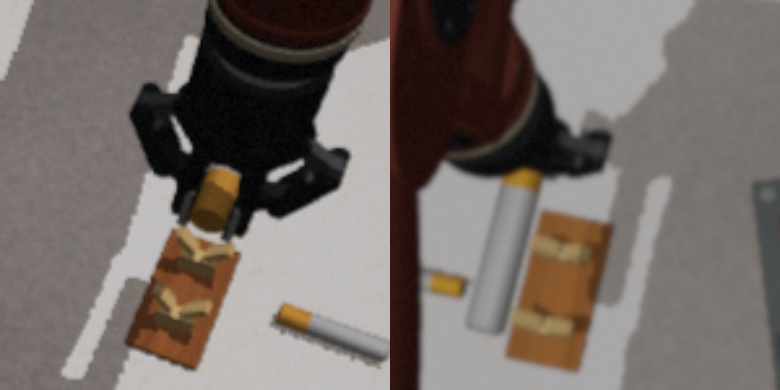

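Run:
```python
from geo import *
b=cv2.imread('pics/t1.png')
tp=np.array([.54431,.11453,0]) 
P=lambda x,z:BC+bx*x+[0.0005,0,z-.047]
for z in(.2155,.205,.195): print(z,proj('top',[P(-.065,z)-[0,0,0],P(.03,z)]).round(1).tolist())
v=b[230:320,160:230].copy(); v=cv2.resize(v,None,fx=6,fy=6,interpolation=cv2.INTER_CUBIC)
for z,c in((.2155,(0,0,255)),(.195,(0,255,0))):
  for p in proj('top',[P(-.065,z),P(.03,.2155)]): cv2.circle(v,tuple(int(q) for q in (p-[160,230]+.5)*6),3,c,-1)
cv2.imwrite('pics/nose.png',v)
```

```text
0.2155 [[185.5, 306.4], [199.8, 251.9]]
0.205 [[186.8, 307.0], [201.0, 253.0]]
0.195 [[188.1, 307.5], [202.1, 254.0]]
```

View pics/nose.png

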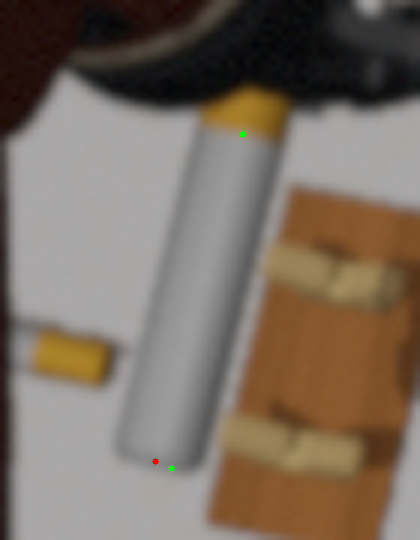

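The nose centre projects within about 1 px of the level prediction, so the bar sits straight in the grip. Now to the pre-insert pose.

Run:
```python
from geo import *
s=-1; e=eul(Ri(s))
robot.move_pose(tcp_ins(.150,s)+[0,0,.06],e)
robot.line_to(tcp_ins(.150,s),vel=.1)
o=robot.observe(); print('w',o['gripper_width'],'F',o['ft_force'],'T',o['torque'],o['time'],o['tool_pos']-tcp_ins(.150,s),o['tcp_rot'],e)
for n in('scene','top'): cv2.imwrite(f'pics/{n}2.png',robot.grab_frame(n))
a=cv2.imread('pics/scene2.png');b=cv2.imread('pics/top2.png')
# predicted axis
noseP=MOUTH+d*.020; tailP=MOUTH+d*.150; br=MOUTH+d*.115
for im,n in((a,'scene'),(b,'top')):
    q=proj(n,[noseP,br,MOUTH,MOUTH-d*.12,tailP]); print(n,q.round(1).tolist())
    x0,y0=(240,150) if n=='scene' else (320,190)
    v=cv2.resize(im[y0:y0+130,x0:x0+130],None,fx=3,fy=3,interpolation=cv2.INTER_CUBIC)
    w=v.copy()
    for p in q: cv2.circle(w,tuple(int(z) for z in (p-[x0,y0]+.5)*3),2,(0,0,255),-1)
    cv2.imwrite(f'pics/pre_{n}.png',np.hstack([v,w]))
```

```text
w 0.02364302993806891 F [ 0.66437538 -0.57871263 -2.46251326] T [-0.13986159  0.4874704  -0.00586138] 8.0667 [ 3.24625411e-04 -1.85110079e-05  7.30044519e-04] [-179.96374143   25.04453673 -168.67463666] [-180.    25.  -168.7]
scene [[284.6, 221.6], [275.9, 250.3], [286.2, 216.1], [295.1, 186.9], [272.3, 262.1]]
top [[367.4, 233.4], [362.6, 184.7], [368.4, 243.4], [374.2, 301.9], [360.8, 166.3]]
```

View pics/pre_scene.png

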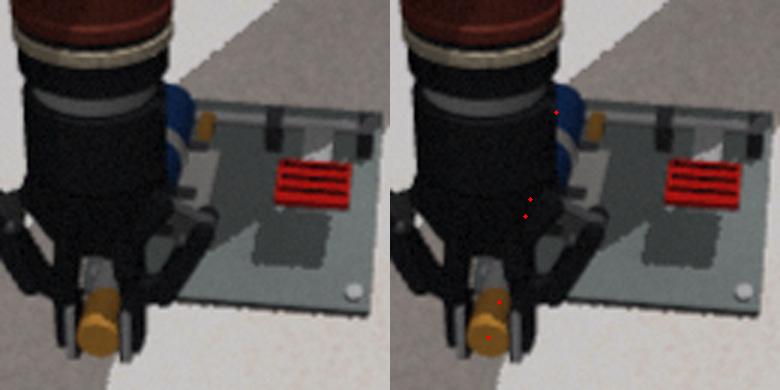

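View pics/pre_top.png

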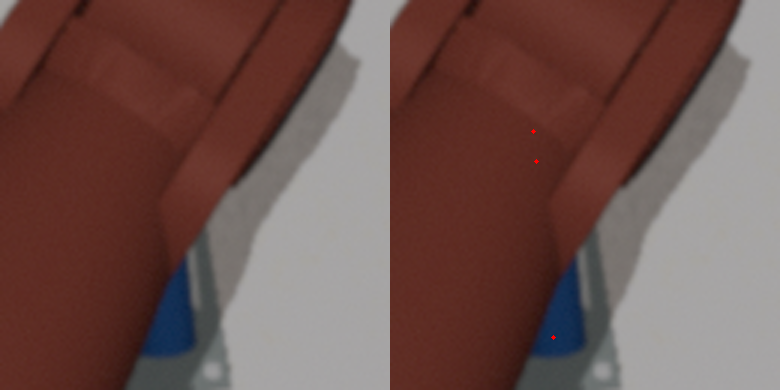

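In the scene view the brass tail face at (272,262) coincides with the predicted tail. The arm hides the mouth, so I'll go in by feel.

```bash
cat > ins.py <<'E'
from geo import *
import json
s=-1
def st(F0):
    o=robot.observe(); f=o['ft_force']-F0; p=o['tool_pos']
    r=p-tcp_ins(0,s); return r@d,r@ey,r@up,np.array([f@d,f@ey,f@up]),o['time'],o['torque']
E
python3 - <<'E'
from ins import *
robot.pause(.3)
F0=robot.observe()['ft_force']; json.dump(F0.tolist(),open('F0.json','w'))
for t in (.136,.131,.127,.122,.117):
    g=robot.line_to(tcp_ins(t,s),vel=.02,guard=6)
    a=st(F0); print(t,g,np.round(a[:3],4),a[3].round(1),round(a[4],1),a[5].round(2))
    if g: break
E
```

```text
0.136 False [ 1.361e-01 -0.000e+00  1.000e-04] [ 0.2 -0.4 -0.3] 9.3 [-0.13  0.48  0.03]
0.131 False [ 0.1309 -0.     -0.    ] [ 0.5 -1.1 -0.6] 9.7 [-0.07  0.45  0.  ]
0.127 False [ 1.27e-01 -0.00e+00  1.00e-04] [ 0.2 -0.8  1.2] 10.1 [-0.06  0.52  0.01]
0.122 False [ 1.215e-01  1.000e-04 -1.000e-04] [-1.4 -0.4  0.5] 10.5 [-0.05  0.75 -0.01]
0.117 False [ 1.166e-01  0.000e+00 -1.000e-04] [-0.3 -0.2  1.2] 10.9 [-0.1   0.79  0.01]
```

Run:
```python
from ins import *
F0=np.array(json.load(open('F0.json')))
dl=du=0.; t=.117
while t>.0265:
    t=max(t-.006,.026)
    g=robot.line_to(tcp_ins(t,s,dl,du),vel=.02,guard=8)
    a=st(F0); print(round(t,3),g,np.round(a[:3],4),a[3].round(1),round(a[4],1),a[5].round(2),round(dl*1e3,2),round(du*1e3,2))
    dl+=np.clip(a[3][1]*1e-4,-4e-4,4e-4); du+=np.clip(a[3][2]*1e-4,-4e-4,4e-4)
    if abs(dl)>.004 or abs(du)>.004: break
    if g and a[0]-t>.003: break
```

```text
0.111 False [ 1.107e-01  0.000e+00 -1.000e-04] [-1.  -0.1  0.3] 11.3 [-0.06  0.81 -0.03] 0.0 0.0
0.105 False [ 1.046e-01  0.000e+00 -1.000e-04] [-0.5 -0.3  1.3] 11.8 [-0.05  0.81 -0.02] -0.01 0.03
0.099 False [ 0.0987 -0.      0.0001] [-0.3 -0.6  1.2] 12.2 [0.01 0.76 0.  ] -0.05 0.16
0.093 False [ 0.0927 -0.0001  0.0002] [-0.2 -0.9  1.1] 12.7 [-0.03  0.82 -0.03] -0.1 0.28
0.087 False [ 0.0867 -0.0002  0.0003] [-1.5 -0.2  0.8] 13.1 [-0.02  0.73 -0.01] -0.2 0.39
0.081 False [ 0.0807 -0.0002  0.0004] [-0.  -0.6  0.8] 13.6 [-0.    0.75  0.03] -0.21 0.47
0.075 False [ 0.0747 -0.0003  0.0005] [-0.1 -0.2  1.2] 14.0 [-0.07  0.72 -0.01] -0.27 0.56
0.069 False [ 0.0688 -0.0003  0.0006] [-0.  -0.4  0.3] 14.5 [ 0.01  0.67 -0.05] -0.29 0.68
0.063 False [ 0.0628 -0.0003  0.0007] [ 0.1 -1.   1.2] 14.9 [-0.    0.67  0.  ] -0.33 0.71
0.057 False [ 0.0568 -0.0004  0.0008] [0.1 0.5 0.5] 15.4 [-0.04  0.59 -0.  ] -0.43 0.83
0.051 False [ 0.0508 -0.0004  0.0008] [-0.3 -0.6 -0.2] 15.8 [-0.07  0.59 -0.07] -0.38 0.88
0.045 False [ 0.0448 -0.0004  0.0008] [-0.1  0.4 -0.8] 16.3 [-0.06  0.57  0.02] -0.44 0.85
0.039 False [ 0.0388 -0.0004  0.0007] [-0.8 -0.5  0.9] 16.7 [-0.01  0.6  -0.01] -0.4 0.77
0.033 False [ 0.0328 -0.0005  0.0008] [-0.4 -0.5 -0.2] 17.2 [-0.04  0.62 -0.01] -0.45 0.86
0.027 False [ 0.0268 -0.0005  0.0008] [ 0.7 -0.2  0.3] 17.6 [-0.03  0.59  0.01] -0.49 0.84
0.026 False [ 0.026  -0.0005  0.0009] [-0.9 -0.1  0.9] 17.9 [-0.09  0.62 -0.01] -0.51 0.86
```

It slid in with less than 2 N. I'll check with a picture before releasing.

Run:
```python
from ins import *
for n in('scene','top'): cv2.imwrite(f'pics/{n}3.png',robot.grab_frame(n))
a=cv2.imread('pics/scene3.png');b=cv2.imread('pics/top3.png')
cv2.imwrite('pics/in3.png',np.hstack([cv2.resize(a[150:280,240:370],(390,390)),cv2.resize(b[210:340,290:420],(390,390))]))
```

```text
(no output)
```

View pics/in3.png

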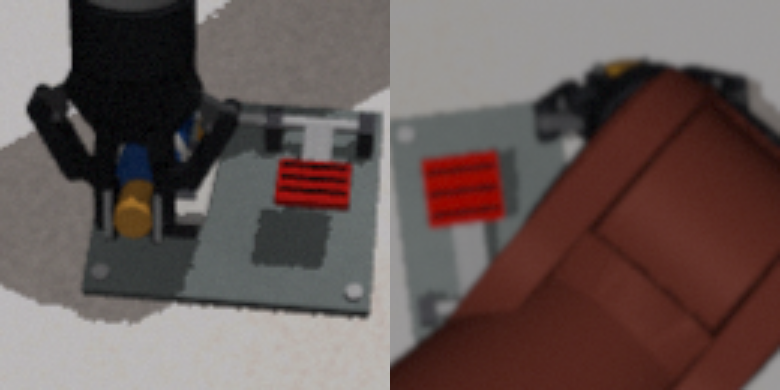

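The tail sits in line at the mouth, at (285,219) in the scene view, and the pads are close to the sleeve face. Now I'll release and push it home with closed fingers on the tail face.

Run:
```python
from ins import *
dl,du=-.0005,.0009
robot.set_gripper(.05)
robot.line_to(tcp_ins(.026,s,dl,du+.055),vel=.15)
robot.line_to(tcp_ins(.065,s,dl,du+.055),vel=.15)
robot.set_gripper(0)
robot.line_to(tcp_ins(.065,s,dl,.006),vel=.1,guard=10)
robot.pause(.2); F0=robot.observe()['ft_force']
g=robot.line_to(tcp_ins(.030,s,dl,.006),vel=.02,guard=12)
a=st(F0); print(g,np.round(a[:3],4),a[3].round(1),round(a[4],1))
```

```text
False [ 0.032  -0.0009  0.0069] [ 8.8  0.3 -1.9] 22.6
```

Run:
```python
from ins import *
dl=-.0005
a=st(0); print(np.round(a[:3],4),a[3].round(1))
g=robot.line_to(tcp_ins(.026,s,dl,.006),vel=.01,guard=10)
a=st(0); print(g,np.round(a[:3],4),a[3].round(1),round(a[4],1))
robot.pause(.3); a=st(0); print(np.round(a[:3],4),a[3].round(1))
robot.line_to(tcp_ins(.075,s,dl,.006),vel=.1); robot.line_to(tcp_ins(.075,s,dl,.08),vel=.15)
robot.line_to(np.array([.521,-.0765,.22]),vel=.2,rotation=eul(rotm(-ex,np.array([0,0,-1.]))))
for n in('scene','top'): cv2.imwrite(f'pics/{n}4.png',robot.grab_frame(n))
a=cv2.imread('pics/scene4.png');b=cv2.imread('pics/top4.png')
cv2.imwrite('pics/in4.png',np.hstack([cv2.resize(a[160:260,250:350],(390,390)),cv2.resize(b[220:320,330:430],(390,390))]))
```

```text
[ 0.032  -0.0009  0.0069] [ 8.7  0.2 -1.8]
True [ 0.0318 -0.0013  0.0077] [2.4 0.4 2.1] 22.9
[ 0.0318 -0.0012  0.0076] [ 4.5 -0.5  3.9]
```

View pics/in4.png

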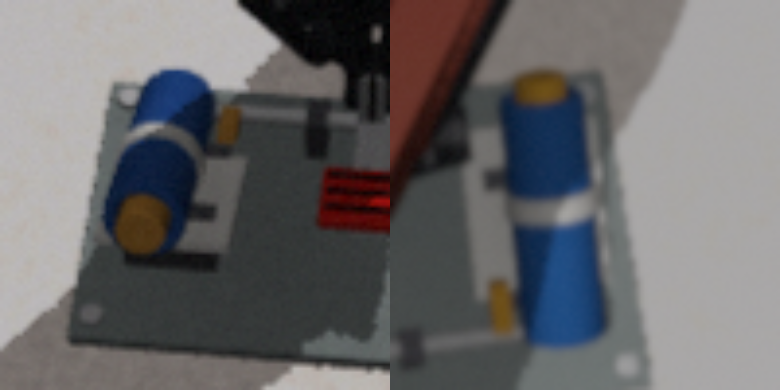

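Run:
```python
from ins import *
from m import comp
for o in (0,.01,.0135,.018,.026): print(o,proj('scene',[MOUTH+d*o]).round(1),proj('top',[MOUTH+d*o,MOUTH+d*o+.013*up,MOUTH+d*o-.013*up]).round(1).tolist())
for n,nr in(('scene',(286,218)),('top',(368,243))):
    im=cv2.imread(f'pics/{n}4.png'); h=cv2.cvtColor(im,cv2.COLOR_BGR2HSV)
    m,c=comp((h[...,0]>12)&(h[...,0]<32)&(h[...,1]>120)&(h[...,2]>50),nr); ys,xs=np.where(m); print(n,c,xs.min(),xs.max(),ys.min(),ys.max(),m.sum())
    x0,y0=nr[0]-25,nr[1]-25; cv2.imwrite(f'pics/t4_{n}.png',cv2.resize(im[y0:y0+50,x0:x0+50],(390,390),interpolation=cv2.INTER_CUBIC))
cv2.imwrite('pics/t4.png',np.hstack([cv2.imread('pics/t4_scene.png'),cv2.imread('pics/t4_top.png')]))
```

```text
0 [[286.2 216.1]] [[368.4, 243.4], [369.3, 245.0], [367.5, 241.9]]
0.01 [[285.4 218.8]] [[367.9, 238.4], [368.8, 240.0], [367.0, 236.9]]
0.0135 [[285.1 219.8]] [[367.7, 236.7], [368.7, 238.2], [366.8, 235.2]]
0.018 [[284.7 221. ]] [[367.5, 234.4], [368.4, 235.9], [366.6, 233.0]]
0.026 [[284.1 223.3]] [[367.1, 230.4], [368.0, 231.8], [366.2, 229.0]]
scene [285.82580645 217.0516129 ] 280 292 210 224 155
top [368.23076923 242.01282051] 362 374 239 245 78
```

View pics/t4.png

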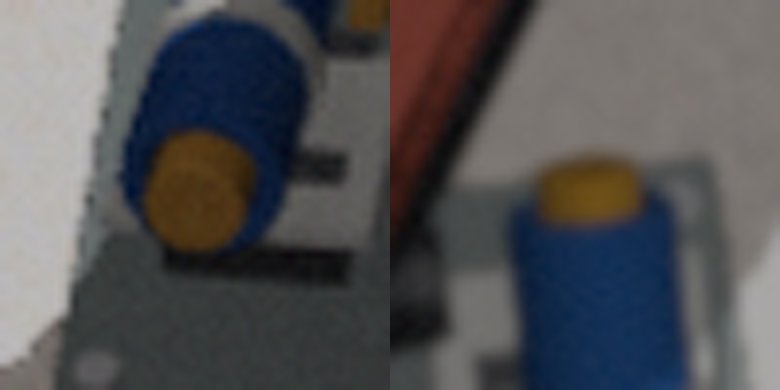

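The tail face is at (286.1,219.2) in the scene view, and its edge is at row 237.9 in the top view. Against the predictions that gives about 8 to 11 mm out, which is home (13.5 mm is allowed). Now the pedal.

Run:
```python
from ins import *
TR=robot.tip_reach; print(TR)
xy=np.array([.521,-.0765])
e=eul(rotm(-ex,np.array([0,0,-1.])))
robot.line_to(np.r_[xy,.078+TR],vel=.15)
robot.pause(.2);F0=robot.observe()['ft_force']
for z in (.066,.058,.052,.048,.045,.042,.039):
    g=robot.line_to(np.r_[xy,z+TR],vel=.02,guard=14)
    o=robot.observe(); print(z,g,round(o['tool_pos'][2]-TR,4),(o['ft_force']-F0).round(1),round(o['time'],1))
    if (o['ft_force']-F0)[2]>18 or g: break
robot.pause(.3); o=robot.observe(); print(round(o['tool_pos'][2]-TR,4),(o['ft_force']-F0).round(1))
for n in('scene','top'): cv2.imwrite(f'pics/{n}5.png',robot.grab_frame(n))
cv2.imwrite('pics/ped.png',np.hstack([cv2.resize(cv2.imread('pics/scene5.png')[160:260,250:380],(507,390)),cv2.resize(cv2.imread('pics/scene4.png')[160:260,290:380],(290,390))]))
```

```text
0.0726
0.066 False 0.0662 [1.2 0.6 4. ] 26.8
0.058 False 0.0581 [1.9 1.  5.2] 27.4
0.052 False 0.0524 [2.4 0.2 6.8] 27.8
0.048 False 0.0486 [3.9 1.4 6.9] 28.2
0.045 True 0.0477 [-4.8  1.2 10.5] 28.4
0.0476 [-4.1  2.6 11.3]
```

View pics/ped.png

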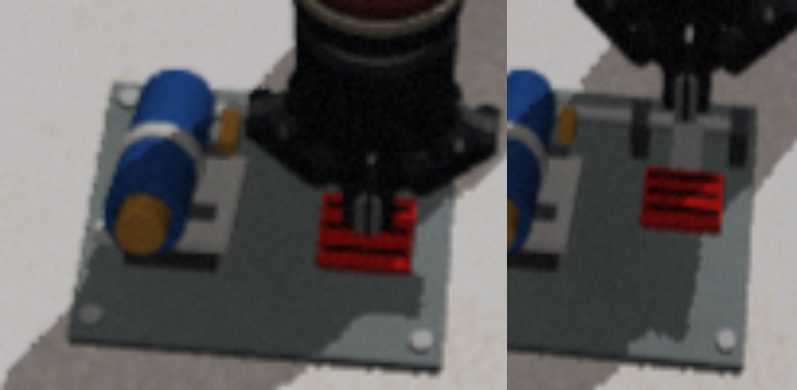

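The pad is pressed at (344,220) and clearly lower. The tip is at 47.6 mm (48 mm expected at the stop) with 11 N. I'll press slightly harder to be certain, then release and check.

Run:
```python
from ins import *
TR=robot.tip_reach; xy=np.array([.521,-.0765])
g=robot.line_to(np.r_[xy,.0445+TR],vel=.01,guard=12)
robot.pause(.3); o=robot.observe(); print(g,round(o['tool_pos'][2]-TR,4),o['ft_force'].round(1))
robot.line_to(np.r_[xy,.074+TR],vel=.06)
robot.line_to(np.r_[xy,.2+TR],vel=.2)
robot.goto_joints([-82.661+110, 5.964, 5.575, 89.605, 0, 0])
robot.pause(.5)
o=robot.observe(); print(o['time'],o['ft_force'].round(1))
for n in('scene','top'): cv2.imwrite(f'pics/{n}6.png',robot.grab_frame(n))
a=cv2.imread('pics/scene6.png');b=cv2.imread('pics/top6.png')
cv2.imwrite('pics/fin.png',np.hstack([cv2.resize(a,None,fx=.6,fy=.6),cv2.resize(b,None,fx=.6,fy=.6)]))
from m import comp
for n,nr,rr in(('scene',(286,218),(344,211)),('top',(368,243),(314,273))):
    h=cv2.cvtColor(cv2.imread(f'pics/{n}6.png'),cv2.COLOR_BGR2HSV)
    m,c=comp((h[...,0]>12)&(h[...,0]<32)&(h[...,1]>120)&(h[...,2]>50),nr); ys,xs=np.where(m); print(n,c,xs.min(),xs.max(),ys.min(),ys.max())
    rd=((h[...,0]<8)|(h[...,0]>172))&(h[...,1]>150)&(h[...,2]>120); mr,cr=comp(cv2.morphologyEx(rd.astype(np.uint8),cv2.MORPH_CLOSE,np.ones((5,5)))>0,rr); print('red',cr,mr.sum())
```

```text
True 0.0477 [-3.   1.1  9.9]
32.9333 [-0.6  0.6  0.1]
scene [285.9382716  217.05555556] 280 292 210 224
red [344.40298507 211.11940299] 268
top [368.2345679  242.11111111] 362 374 239 245
red [313.76744186 272.69379845] 516
```

View pics/fin.png

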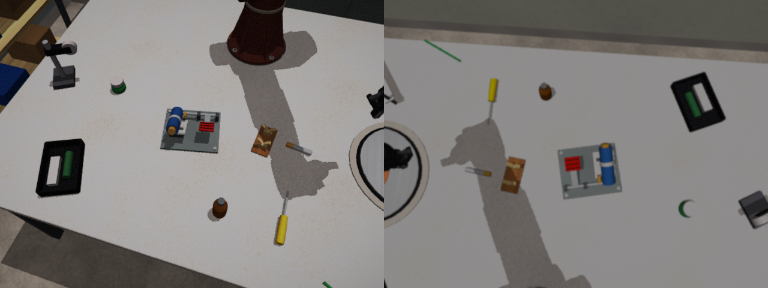

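The tail is unchanged, the pad is back at its rest pixel (344.4,211.1 against 344.2,211.0), and the bystanders have not moved. There is time to spare, and the guard may have tripped on side slip rather than on the stop. I'll press once more with a higher guard to be sure it bottoms out.

Run:
```python
from ins import *
from m import comp
TR=robot.tip_reach; xy=np.array([.521,-.0765]); e=eul(rotm(-ex,np.array([0,0,-1.])))
robot.move_pose(np.r_[xy,.2+TR],e)
robot.line_to(np.r_[xy,.076+TR],vel=.15)
robot.pause(.2);F0=robot.observe()['ft_force']
g=robot.line_to(np.r_[xy,.051+TR],vel=.03)
for z in(.048,.0465,.045,.0435,.042):
    g=robot.line_to(np.r_[xy,z+TR],vel=.015,guard=20)
    o=robot.observe(); f=o['ft_force']-F0; print(z,g,(o['tool_pos']-np.r_[xy,TR]).round(4),f.round(1))
    if g or np.linalg.norm(f)>22: break
robot.pause(.2)
robot.line_to(np.r_[xy,.076+TR],vel=.05)
robot.line_to(np.r_[xy,.2+TR],vel=.2)
robot.goto_joints([27.339, 5.964, 5.575, 89.605, 0, 0])
robot.pause(.5)
for n,nr,rr in(('scene',(286,218),(344,211)),('top',(368,243),(314,273))):
    im=robot.grab_frame(n); cv2.imwrite(f'pics/{n}7.png',im); h=cv2.cvtColor(im,cv2.COLOR_BGR2HSV)
    m,c=comp((h[...,0]>12)&(h[...,0]<32)&(h[...,1]>120)&(h[...,2]>50),nr); ys,xs=np.where(m); print(n,c,xs.min(),xs.max(),ys.min(),ys.max())
    rd=((h[...,0]<8)|(h[...,0]>172))&(h[...,1]>150)&(h[...,2]>120); mr,cr=comp(cv2.morphologyEx(rd.astype(np.uint8),cv2.MORPH_CLOSE,np.ones((5,5)))>0,rr); print('red',cr,mr.sum())
print(robot.observe()['time'])
```

```text
0.048 False [ 0.0011 -0.0001  0.0486] [3.3 2.8 7.7]
0.0465 False [ 0.0012 -0.0001  0.0477] [ 0.6  2.2 11.3]
0.045 False [ 0.0014 -0.0001  0.0473] [-2.1  4.1 21.9]
scene [285.9382716  217.05555556] 280 292 210 224
red [344.48       210.91636364] 275
top [368.2345679  242.11111111] 362 374 239 245
red [313.86939571 272.6920078 ] 513
41.775
```

The pedal hit a clear rigid stop: 22 N with under 0.5 mm of further travel at 47.3 mm. The pad came back up and the mandrel stayed put, so I'm handing in.

```bash
python3 -c "
from plant import robot
robot.job_done(); print(robot.observe()['time'])"
```

```text
the job is handed in; nothing more can be done
the job is handed in; nothing more can be done
```

I handed the job in at about 42 s: the mandrel is home in the sleeve and the pedal was pressed to its stop and came back up. The system gave no verdict.

- **Mandrel:** I gripped the larger mandrel by its brass tail and fed it steel end first into the sleeve, which I measured about 6 mm to one side. It slid in with less than 2 N, and I pushed it the last stretch with closed fingers at 9–10 N until it stopped.
- **Home check:** The finger position put the tail about 9 mm out, and the two camera views gave about 11 mm and 8 mm. That disagreement is within calibration accuracy; 10 mm is home and 13.5 mm is allowed. I saw no movement of the tail between the last pictures.
- **Pedal:** The first press, and a second push during it, reached 47.7 mm, but the force guard may have tripped on sideways slip. I pressed again and it went rigid at 47.3 mm with 22 N, against about 48 mm expected. The pad then returned to its starting place in both views, to within half a pixel.
- **Bystanders:** By eye, the bottle, screwdriver and jar are where they started in the pictures taken before that last press. The arm was clear of everything at hand-in.

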